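Register a phone battery on the tilted jig

ROBOT

A 7-joint arm with a two-finger parallel gripper is mounted at the origin on a cart in front of the work surface, level with it; the furniture and walls round the work are solid. World frame = base frame: x ahead of the robot, y to its left, z up, the work surface at z = 0. Lengths are in m, angles in rad, forces in N, time in s.
With the tool pointing down it reaches from about 0.35 to 0.9 m from the base axis. Payload 8.1 kg.
Tool frame: the origin (TCP) lies midway between the tips of the shut fingers; the grasp point (between the pads) lies 19 mm behind it; z points along the fingers, y is the line along which they close (so a half turn about z gives the same grasp; the last joint's range is limited). The gripper opens to 85 mm and grips with 20 to 120 N. Pads are 22 mm wide; open, the fingers measure 114 mm over their backs; the gripper's body (76 mm by 85 mm) begins 54 mm behind the grasp point. The pads swing forward as they close: fully open they stand 13 mm farther back than shut.
Start: joints at [-1.312, 0.434, 0.025, 1.573, -0.012, 1.134, -0.075], TCP at [0.221, 0.585, 0.207] pointing down, gripper open.
Joint ranges: [-2.62, 2.62], [-0.44, 2.09], [-1.27, 1.32], [0.08, 2.57], [-1.32, 4.46], [0.12, 2], [-2.74, 2.74]. Speed limits (rad/s): [2.22, 2.22, 3.01, 3.01, 3.14, 3.14, 3.14].

INTERFACE

Orientations are given as a rotation vector (axis times angle).
In Python, from rig import arm, cams, workorder, spotter gives the robot as it stands.
- The arm moves only by the tool arm_command, never from a script. Its argument "targets" is a list of rows, each a list of 3 entries, a list of its own where there are three numbers: the shift along the tool's x, y, z in mm, then the turn, a rotation vector about the tool's x, y, z in rad, then the closure, from 0 (fully open) to 1 (shut). A call has 1 to 10 rows; each row is the pose to reach, as a shift and turn from the pose commanded when the call began, along the tool's axes at that moment; what a row does not reach only later rows make up. A row lasts 1/8 s, in which the tool goes at most 62.5 mm and 10.7 degrees, less where a joint would pass 70% of its speed; a pose out of reach is approached as far as the arm can. A call with a gripper value outside its range is refused whole. The fingers move at their own pace and stop on an object; "squeeze" is the grip in N (left out, the last holds). Time passes only in rows, so rows that repeat a pose let the fingers close. It gives the time, the measured TCP pose, the force, the opening and the grip force at its end, in the units of the state.
- arm.sense(): the state, without advancing time (a new reading comes with each control period).
- cams.read_camera(name): name is "scene" or "top" or "wrist"; returns a dict with "color" (384x512x3 uint8, red, green, blue), "range_z" (384x512 float32, m along the optical axis (not along the pixel's ray), 0 where there is no reading), "camera_matrix" (3x3 intrinsics, pixels), "rvec" (rotation vector, rad) and "tvec" (3), from world to camera coordinates, as OpenCV has them. Camera axes: x right, y down, z forward; pixel columns grow to the right and rows downward; lengths in m; the calibration is good to about 2 mm. A picture is of the moment at which its call begins.
- workorder.sign_off(): hands the job in; it is judged then, once.
Trained networks look in a picture, given as the dict that the camera call returned (one of the last four; its "shot" number tells which), for a name from the list of things; names that differ only in an ending like _2 or _b are one class to them, and where a whole thing is asked for, a point or a joint stands for the part that bears it (a point fixed in the world has none). Each returns a list of dicts, best first, with "confidence" (0 to 1); they miss things now and then, are a little off and sometimes report something else, mostly with a low value. They report only what shows in the picture. A call takes as long as a camera call.
- spotter.silhouettes(picture, name): "mask" (384x512 bool, what is visible of it) and "rect" ([left, top, right, bottom] in pixels, round what is visible of it).
- spotter.pinpoint(picture, name): "position" ([row, column] in pixels: a listed point, or the origin of a listed thing).
The state is a dict: "time_s": time; "joint_pos": joint angles; "dq": joint speeds; "joint_torque": joint torques, N m; "position": TCP position; "tool_rot": TCP orientation; "contact_force": force on the tool from outside, world axes, zero at the start; "wrist_torque": the same for the moment, N m; "gripper_width": opening from 0.0 (shut) to 1.0 (fully open); "gripper_force": force on a finger pad.
Only numpy, scipy, OpenCV 4.12 (cv2) and the standard library are available. Lean on these libraries where they do the work, as an engineer would, in place of code of your own. Each camera call takes 0.05 s, during which the arm holds its last target. There are 200 camera calls.

TASK

Take the narrower of the two black phone batteries and lay it on the tilted plate, flat on the slope but up and clear of both fences, with its long side along the longer fence, then let go so that it slides by itself down into the low corner and rests flat against both fences. Do not push it into the corner with the gripper, do not drop it from high up, and leave the wider battery where it lies.

Things in the scene. Friction and masses are not known exactly. Their poses are not given: they have to be found in the camera images.
- battery_slim: the narrower phone battery: flat black block 75 x 42 x 8 mm, 80 mm long with its thin tab at the +x end, lying flat; under 0.06 kg. Origin at the centre of the underside (of the 80 mm): the block runs x = -40 to +35, y = -21 to +21 mm. x along its length, y across its width (grasp across y), z up.
- battery_wide: the other phone battery, to be left alone: same black pouch kind but wider, block 68 x 50 x 8 mm (74 mm with its tab). Origin at the centre of its underside, x along its length, z up.
- plate: slick grey plate (friction 0.1), 180 (x) by 140 mm (y), on three posts, tilted 25 degrees, lowest at its corner nearest the robot. Dark steel fences 9 mm high, 12 wide on the lower edges: long one along x (at y < 0), short one along y (at x < 0). Origin: low corner on its surface, where the fences' inner faces meet, 35 mm over the bench. x, y climb along the fences; z out of plate

How it is judged:
By the outcome, as a careful person would: the job done as asked, in the order asked, and still so for the second after the job is handed in, with the robot touching nothing.
It also fails if it takes over 34 s, if anything falls off the work surface, if the arm or the gripper's body presses on something with over 40 N, if the wrist force passes 120 N, or if a joint passes its speed limit or range.

## Working session

There is one attempt and no reset: what is moved stays moved. The work goes in short steps, Python scripts to look and compute and a tool call to move; the robot and the scene stay as the last step left them, time stands still between calls to the robot, and variables do not carry over. Pictures are saved under pics/ and viewed, at most 10 in all, crops included, and the job is handed in when it is done.

Besides the shell and the picture viewer there is one more tool, called after "Request:" as name(argument=value, ...) on one line, values as JSON. arm_command: Moves the arm, as the interface text tells. Its arguments: {"type":"object","properties":{"targets":{"type":"array"},"squeeze":{"type":"number"}},"required":["targets"]}

```bash
mkdir -p pics; ls; cat > h.py <<'E'
import numpy as np, cv2
from scipy.spatial.transform import Rotation as R
from rig import arm, cams, workorder, spotter
def world(p, mask=None):
    K=p['camera_matrix'];Rm=R.from_rotvec(np.ravel(p['rvec'])).as_matrix();t=np.ravel(p['tvec'])
    z=p['range_z'];v,u=np.mgrid[:384,:512]
    c=np.stack([(u-K[0,2])/K[0,0]*z,(v-K[1,2])/K[1,1]*z,z],-1)
    return (c-t)@Rm   # R^T (c-t)
def save(p,name): cv2.imwrite('pics/'+name,p['color'][...,::-1])
def tool():
    s=arm.sense();return s,np.array(s['position']),R.from_rotvec(s['tool_rot'])
def rel(p,rot):
    s,p0,r0=tool();return r0.inv().apply(p-p0)*1000,(r0.inv()*rot).as_rotvec()
E
python3 - <<'E'
from h import *
s,p,r=tool();print(s['time_s'],p,r.as_matrix().round(3))
ims=[]
for n in('scene','top'):
    q=cams.read_camera(n);ims.append(q['color']);W=world(q)
    for o in('battery_slim','battery_wide','plate'):
        for d in spotter.silhouettes(q,o):
            m=d['mask']&(q['range_z']>0);P=W[m]
            print(n,o,round(d['confidence'],2),d['rect'],m.sum(),np.median(P,0).round(3),cv2.minAreaRect((P[:,:2]*1000).astype(np.float32)))
        for d in spotter.pinpoint(q,o):
            a,b=np.round(d['position']).astype(int);print('   pt',round(d['confidence'],2),(a,b),W[a,b].round(3))
cv2.imwrite('pics/a.png',cv2.resize(np.vstack(ims)[...,::-1],(448,600*1)) if 0 else cv2.resize(np.hstack(ims)[...,::-1],(800,300)))
cv2.imwrite('pics/top.png',ims[1][...,::-1])
E
```

```text
pics
0.0 [0.22109065 0.58399065 0.20661691] [[-0.935  0.354 -0.   ]
 [ 0.354  0.935 -0.002]
 [-0.    -0.002 -1.   ]]
scene battery_slim 0.56 [283.4, 189.6, 300.6, 217.9] 487 [ 0.582 -0.007  0.007] ((588.3953247070312, -2.558441162109375), (86.39965057373047, 40.063873291015625), 32.982112884521484)
   pt 0.69 (np.int64(203), np.int64(291)) [ 0.582 -0.003  0.008]
scene battery_wide 0.62 [261.2, 235.6, 293.1, 262.3] 764 [ 0.459 -0.049  0.007] ((463.8643798828125, -47.472206115722656), (56.649192810058594, 76.42807006835938), 50.69951248168945)
   pt 0.89 (np.int64(250), np.int64(276)) [ 0.458 -0.05   0.008]
scene plate 0.93 [159.1, 107.2, 264.4, 202.4] 5151 [0.542 0.189 0.077] ((602.1008911132812, 246.51577758789062), (294.3517761230469, 269.3153991699219), 69.51696014404297)
   pt 0.73 (np.int64(195), np.int64(195)) [0.448 0.16  0.042]
top battery_slim 0.72 [252.5, 134.2, 292.5, 177.0] 905 [ 0.587 -0.004  0.008] ((588.5394287109375, -3.707592010498047), (81.65612030029297, 43.79327392578125), 32.53350830078125)
top battery_slim 0.15 [272.8, 203.8, 314.7, 246.5] 998 [ 0.461 -0.046  0.008] ((463.0369873046875, -48.01422882080078), (51.046730041503906, 73.93517303466797), 52.33344268798828)
   pt 0.72 (np.int64(156), np.int64(271)) [ 0.587 -0.002  0.009]
top battery_wide 0.58 [274.1, 205.1, 315.4, 246.0] 1044 [ 0.462 -0.047  0.008] ((463.758544921875, -48.962608337402344), (52.00901794433594, 76.51615905761719), 51.507938385009766)
   pt 0.75 (np.int64(222), np.int64(290)) [ 0.463 -0.038  0.008]
top plate 0.62 [100.3, 103.5, 220.9, 233.4] 9815 [0.547 0.195 0.081] ((545.9717407226562, 203.31610107421875), (186.061767578125, 187.48590087890625), 75.1533203125)
   pt 0.66 (np.int64(226), np.int64(179)) [0.452 0.163 0.044]
```

View top.

```bash
cat >> h.py <<'E'
def fitplane(P,it=3):
    k=np.ones(len(P),bool)
    for _ in range(it):
        c=np.median(P[k],0) if 0 else P[k].mean(0);n=np.linalg.svd(P[k]-c,full_matrices=False)[2][2];n*=np.sign(n[2])
        k=abs((P-c)@n)<.003
    return c,n,k
E
python3 - <<'E'
from h import *
q=cams.read_camera('top');W=world(q);m=spotter.silhouettes(q,'plate')[0]['mask']&(q['range_z']>0)
P=W[m];P=P[P[:,2]>.03];
c,n,k=fitplane(P);d=(P-c)@n
print(c,n,np.degrees(np.arccos(n[2])),k.mean(), np.degrees(np.arctan2(n[1],n[0])))
# in-plane coords
ex=np.cross(n,[0,0,1]);ex/=np.linalg.norm(ex);ey=np.cross(n,ex)
uv=np.c_[(P-c)@ex,(P-c)@ey]*1000
r=cv2.minAreaRect(uv[abs(d)<.012].astype(np.float32));print('all',r)
r2=cv2.minAreaRect(uv[k].astype(np.float32));print('surf',r2)
for b in cv2.boxPoints(r): print((c+(b[0]*ex+b[1]*ey)/1000).round(4))
print('surf')
for b in cv2.boxPoints(r2): print((c+(b[0]*ex+b[1]*ey)/1000).round(4))
f=(d>.005)&(d<.013);print('fence pts',f.sum(),np.median(d[f]))
cv2.imwrite('pics/top2.png',cv2.resize(q['color'][80:270,80:340][...,::-1],None,fx=3,fy=3))
E
```

```text
[0.55360689 0.1976667  0.08391147] [-0.37192629 -0.19354002  0.90786183] 24.78847579909276 0.8347711356947123 -152.50879453024825
all ((-0.19984054565429688, 11.370010375976562), (192.63168334960938, 152.47586059570312), 44.911651611328125)
surf ((-1.6845970153808594, 4.870391845703125), (181.39956665039062, 145.85598754882812), 44.664161682128906)
[0.6122 0.0903 0.085 ]
[0.6494 0.2311 0.1303]
[0.4769 0.2951 0.0733]
[0.4397 0.1544 0.028 ]
surf
[0.6135 0.0964 0.0869]
[0.6497 0.2308 0.1303]
[0.4874 0.2919 0.0769]
[0.4512 0.1574 0.0334]
fence pts 1270 0.008522142786000195
```

View pics/top2.png

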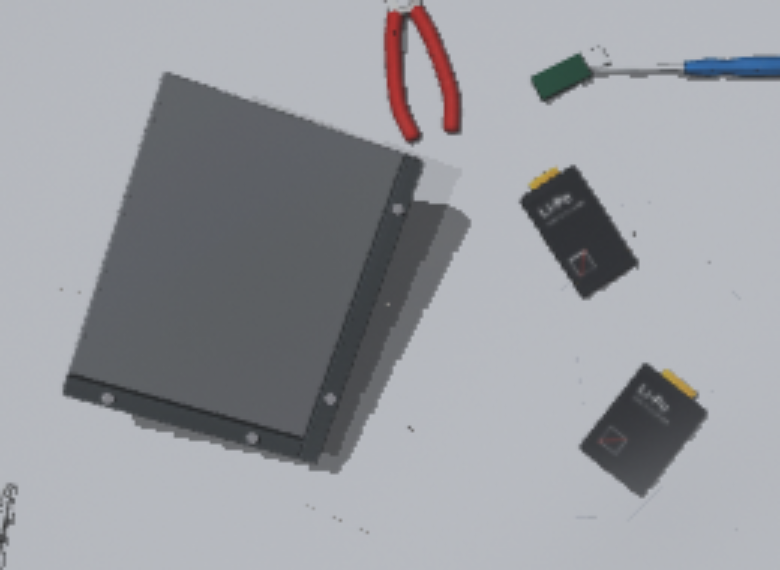

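View pics/a.png

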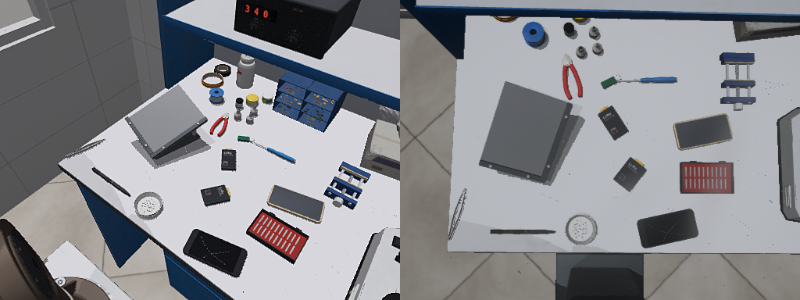

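```bash
python3 - <<'E'
from h import *
y=np.radians(123);Y=np.array([np.cos(y),np.sin(y),0]);Z=np.array([0,0,-1.]);X=np.cross(Y,Z)
rot=R.from_matrix(np.c_[X,Y,Z]);print(rel(np.array([.588,-.003,.15]),rot))
E
```

```text
(array([-551.01111788, -419.65909781,   57.40760919]), array([ 9.28816920e-05,  6.26252565e-05, -9.37864343e-01]))
```

Request:
arm_command(targets=[[[-46,-35,0],[0,0,-0.08],0],[[-92,-70,0],[0,0,-0.16],0],[[-138,-105,0],[0,0,-0.24],0],[[-184,-140,0],[0,0,-0.32],0],[[-230,-175,0],[0,0,-0.4],0],[[-276,-210,0],[0,0,-0.48],0],[[-322,-245,5],[0,0,-0.56],0.1],[[-368,-280,15],[0,0,-0.64],0.2],[[-414,-315,25],[0,0,-0.72],0.25],[[-460,-350,35],[0,0,-0.8],0.3]])

```text
time_s: 2.05
position: [0.5285, 0.0928, 0.1724]
tool_rot: [-0.687, 3.065, 0.0]
contact_force: [0.9, 0.8, 0.0]
gripper_width: 0.696
gripper_force: 0.0
```

```bash
python3 - <<'E'
from h import *
y=np.radians(123);Y=np.array([np.cos(y),np.sin(y),0]);Z=np.array([0,0,-1.]);X=np.cross(Y,Z)
rot=R.from_matrix(np.c_[X,Y,Z]);print(rel(np.array([.588,-.003,.15]),rot));s=arm.sense();print(s['time_s'],s['joint_pos'],s['position'])
E
```

```text
(array([ -12.86474136, -112.0720445 ,   22.4392782 ]), array([-5.85463207e-05,  8.93697605e-04, -1.34833032e-01]))
2.05 [-0.3635129   0.32350883  0.11663367  1.84341958 -0.0448738   0.97630141
  1.78415538] [0.52849863 0.09284227 0.17242796]
```

Request:
arm_command(targets=[[[-6,-56,12],[0,0,-0.07],0.3],[[-13,-112,22],[0,0,-0.135],0.3],[[-13,-112,22],[0,0,-0.135],0.3],[[-13,-112,22],[0,0,-0.135],0.3]])

```text
time_s: 2.55
position: [0.5866, -0.0011, 0.1502]
tool_rot: [0.887, -3.013, -0.001]
contact_force: [-0.3, 0.3, 0.1]
gripper_width: 0.701
gripper_force: 0.0
```

```bash
python3 - <<'E'
from h import *
q=cams.read_camera('wrist');W=world(q);save(q,'w1.png')
s,p,r=tool();print(s['time_s'],p,r.as_rotvec(),s['joint_pos'][-1])
for d in spotter.silhouettes(q,'battery_slim')[:2]:
    m=d['mask']&(q['range_z']>0);P=W[m];P=P[P[:,2]>.003]
    print(d['confidence'],d['rect'],np.median(P,0),cv2.minAreaRect((P[:,:2]*1000).astype(np.float32)))
for d in spotter.pinpoint(q,'battery_slim')[:1]:
    a,b=np.round(d['position']).astype(int);print(a,b,W[a,b])
E
```

```text
2.6 [ 5.86491068e-01 -1.62591541e-04  1.50486456e-01] [-8.89383665e-01  3.01301409e+00  1.37391484e-03] 2.1121930384591074
0.74 [232.1, 143.4, 272.4, 207.4] [ 0.58627873 -0.0055133   0.00910087] ((589.8598022460938, -3.577442169189453), (80.46240234375, 41.271331787109375), 33.896854400634766)
```

View pics/w1.png

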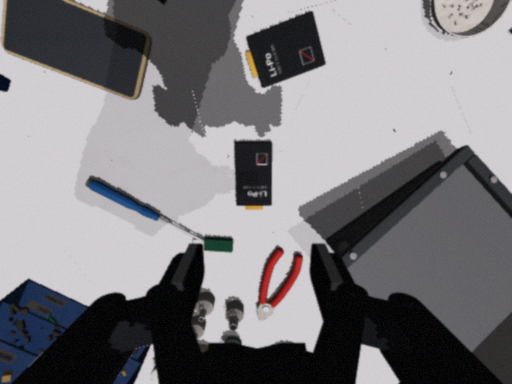

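Request:
arm_command(targets=[[[2,-4,50],[0,0,0],0.3],[[2,-4,100],[0,0,0],0.3],[[2,-4,130],[0,0,0],0.3],[[2,-4,142],[0,0,0],0.3],[[2,-4,142],[0,0,0],0.3]], squeeze=25)

```text
time_s: 3.32
position: [0.5872, -0.0052, 0.0086]
tool_rot: [0.889, -3.013, -0.0]
contact_force: [-0.7, 0.4, 0.5]
gripper_width: 0.697
gripper_force: 0.0
```

```bash
python3 - <<'E'
from h import *
print([(lambda s:(s['time_s'],s['position'].round(4) if hasattr(s['position'],'round') else s['position'],s['contact_force']))(arm.sense())])
q=cams.read_camera('scene');cv2.imwrite('pics/g1.png',cv2.resize(q['color'][150:270,220:370][...,::-1],None,fx=4,fy=4))
E
```

```text
[(3.325, array([ 0.5872, -0.0052,  0.0086]), array([-0.72586102,  0.39958037,  0.53605104]))]
```

View pics/g1.png

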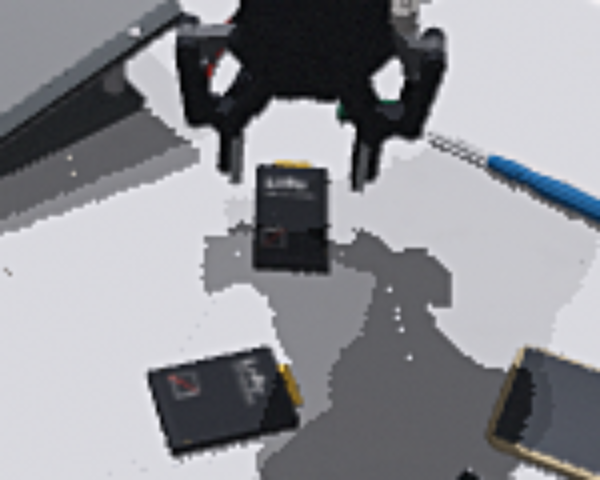

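```bash
python3 - <<'E'
from h import *
q=cams.read_camera('scene');W=world(q);s,p,r=tool()
D=r.inv().apply((W.reshape(-1,3)-p))*1000
k=(q['range_z'].ravel()>0)&(abs(D[:,0])<30)&(abs(D[:,1])<60)&(W.reshape(-1,3)[:,2]>.011)&(D[:,2]>-45)
F=D[k]
for sgn in(-1,1):
    G=F[F[:,1]*sgn>0];print(sgn,len(G),G[:,2].max(),np.percentile(G,[5,50,95],0).round(1).tolist())
    T=G[G[:,2]>-20];print('tip',np.percentile(T,[5,50,95],0).round(1).tolist())
for d in spotter.silhouettes(q,'battery_slim')[:1]:
    m=(d['mask'].ravel())&(W.reshape(-1,3)[:,2]<.014)&(W.reshape(-1,3)[:,2]>.004);print('bat',np.percentile(D[m],[2,50,98],0).round(1).tolist())
E
```

```text
-1 30 -29.357150529801096 [[-4.8, -40.8, -43.4], [9.4, -31.8, -39.4], [12.9, -28.7, -30.9]]Traceback (most recent call last):
  File "<stdin>", line 8, in <module>
    return _quantile_unchecked(
        a, q, axis, out, overwrite_input, method, keepdims, weights)
    return _ureduce(a,
                    func=_quantile_ureduce_func,
    ...<5 lines>...
                    overwrite_input=overwrite_input,
                    method=method)
    r = func(a, **kwargs)
    result = _quantile(arr,
                       quantiles=q,
    ...<2 lines>...
                       out=out,
                       weights=wgt)
    slices_having_nans = np.isnan(arr[-1, ...])
                                  ~~~^^^^^^^^^
IndexError: index -1 is out of bounds for axis 0 with size 0
```

```bash
python3 - <<'E'
from h import *
q=cams.read_camera('scene');W=world(q);s,p,r=tool()
D=r.inv().apply((W.reshape(-1,3)-p)).reshape(W.shape)*1000
for c in (277,278,279,308,309,310):
    print(c,[(v,q['range_z'][v,c].round(3),D[v,c].round(0).astype(int).tolist(),q['color'][v,c].mean().round()) for v in range(184,200,2)])
K=q['camera_matrix']
for t in ([11,30,-5],[11,-30,-5],[0,0,0]):
    w=p+r.apply(np.array(t)/1000.);print(t,cv2.projectPoints(w[None],q['rvec'],q['tvec'],K,None)[0].ravel())
E
```

```text
277 [(184, np.float32(0.833), [7, 39, -60], np.float64(21.0)), (186, np.float32(0.835), [9, 39, -56], np.float64(20.0)), (188, np.float32(0.842), [8, 39, -48], np.float64(20.0)), (190, np.float32(0.849), [6, 38, -40], np.float64(22.0)), (192, np.float32(0.851), [7, 38, -36], np.float64(64.0)), (194, np.float32(0.912), [-30, 38, 12], np.float64(201.0)), (196, np.float32(0.906), [-24, 38, 11], np.float64(223.0)), (198, np.float32(0.904), [-18, 37, 12], np.float64(219.0))]
278 [(184, np.float32(0.828), [11, 37, -64], np.float64(42.0)), (186, np.float32(0.831), [12, 37, -59], np.float64(67.0)), (188, np.float32(0.835), [12, 37, -53], np.float64(70.0)), (190, np.float32(0.839), [13, 36, -48], np.float64(83.0)), (192, np.float32(0.844), [12, 36, -41], np.float64(69.0)), (194, np.float32(0.85), [12, 36, -34], np.float64(60.0)), (196, np.float32(0.906), [-23, 35, 11], np.float64(229.0)), (198, np.float32(0.903), [-18, 35, 12], np.float64(220.0))]
279 [(184, np.float32(0.828), [10, 35, -64], np.float64(83.0)), (186, np.float32(0.832), [11, 35, -58], np.float64(73.0)), (188, np.float32(0.833),
[... 1198 characters left out ...]
[11, -32, -33], np.float64(58.0)), (198, np.float32(0.903), [-24, -36, 12], np.float64(210.0))]
310 [(184, np.float32(0.825), [7, -30, -66], np.float64(12.0)), (186, np.float32(0.823), [12, -30, -65], np.float64(34.0)), (188, np.float32(0.828), [11, -31, -58], np.float64(65.0)), (190, np.float32(0.835), [9, -32, -50], np.float64(85.0)), (192, np.float32(0.837), [12, -32, -46], np.float64(84.0)), (194, np.float32(0.839), [13, -33, -42], np.float64(75.0)), (196, np.float32(0.846), [11, -34, -33], np.float64(80.0)), (198, np.float32(0.903), [-24, -39, 12], np.float64(208.0))]
[11, 30, -5] [280.05078926 202.70489812]
[11, -30, -5] [307.01885087 204.35343838]
[0, 0, 0] [293.42453825 201.33320278]
```

Request:
arm_command(targets=[[[0,0,3],[0,0,0],0.3],[[0,0,6],[0,0,0],0.3],[[0,0,6],[0,0,0],0.3]])

```text
time_s: 3.85
position: [0.5872, -0.006, 0.0023]
tool_rot: [0.888, -3.013, -0.0]
contact_force: [0.4, -0.3, -0.7]
gripper_width: 0.701
gripper_force: 0.0
```

```bash
cat >> h.py <<'E'
def tips():
    q=cams.read_camera('scene');W=world(q);s,p,r=tool()
    D=r.inv().apply((W.reshape(-1,3)-p)).reshape(W.shape)*1000
    k=(q['range_z']>0)&(abs(D[...,0])<16)&(abs(D[...,1])<50)&(abs(D[...,1])>15)&(D[...,2]<-3)&(D[...,2]>-60)&(q['color'].mean(-1)<110)
    G=D[k]
    for sg in(-1,1):
        H=G[G[:,1]*sg>0]; H=H[np.argsort(-H[:,2])][:6]; print(sg,H.round(0).tolist())
    print(s['time_s'],p.round(4),np.round(s['contact_force'],1),s['gripper_width'],s['gripper_force'])
    return q,W,D
E
python3 - <<'E'
from h import *
q,W,D=tips()
print(np.median(W[200:215,320:330].reshape(-1,3),0))
E
```

```text
-1 [[-10.0, -16.0, -3.0], [-10.0, -18.0, -4.0], [14.0, -18.0, -4.0], [11.0, -16.0, -4.0], [-4.0, -18.0, -4.0], [2.0, -18.0, -4.0]]
1 [[8.0, 16.0, -4.0], [-4.0, 21.0, -4.0], [2.0, 21.0, -4.0], [-10.0, 19.0, -4.0], [-16.0, 21.0, -4.0], [11.0, 18.0, -4.0]]
3.9 [ 0.5872 -0.006   0.0023] [-0.8  0.6  0.2] 0.7012611069734194 0.0
[ 0.62589139 -0.06597935 -0.00133621]
```

```bash
sed -i 's/>15)&(D/>25)\&(D/' h.py; python3 - <<'E'
from h import *
q,W,D=tips()
cv2.imwrite('pics/g2.png',cv2.resize(q['color'][150:240,240:350][...,::-1],None,fx=5,fy=5))
E
```

```text
-1 [[11.0, -33.0, -32.0], [12.0, -35.0, -33.0], [13.0, -30.0, -33.0], [7.0, -37.0, -35.0], [8.0, -39.0, -36.0], [12.0, -32.0, -37.0]]
1 [[11.0, 33.0, -32.0], [12.0, 35.0, -33.0], [11.0, 33.0, -36.0], [9.0, 38.0, -36.0], [12.0, 31.0, -36.0], [8.0, 42.0, -38.0]]
3.95 [ 0.5873 -0.006   0.0024] [-0.1 -0.6  0.2] 0.7039996506443998 0.0
```

View pics/g2.png

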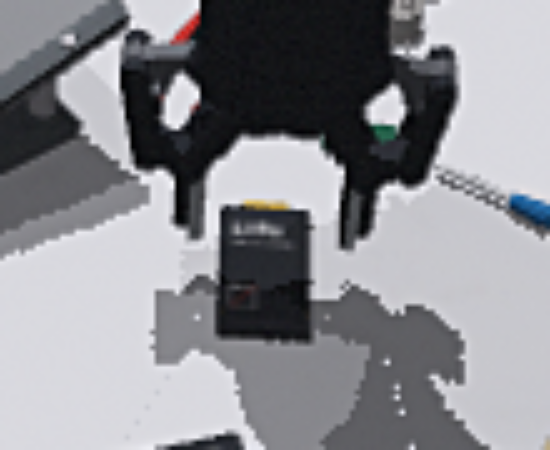

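Request:
arm_command(targets=[[[0,0,10],[0,0,0],0.3],[[0,0,18],[0,0,0],0.3],[[0,0,22],[0,0,0],0.3],[[0,0,22],[0,0,0],0.3]])

```text
time_s: 4.45
position: [0.5869, -0.006, -0.0201]
tool_rot: [0.888, -3.013, -0.0]
contact_force: [-0.1, -0.3, 0.2]
gripper_width: 0.699
gripper_force: 0.0
```

```bash
python3 - <<'E'
from h import *
q,W,D=tips()
E
```

```text
-1 [[15.0, -30.0, -15.0], [14.0, -25.0, -17.0], [13.0, -41.0, -17.0], [5.0, -39.0, -17.0], [7.0, -48.0, -17.0], [2.0, -32.0, -17.0]]
1 [[4.0, 38.0, -16.0], [-1.0, 41.0, -17.0], [2.0, 36.0, -17.0], [3.0, 41.0, -18.0], [8.0, 29.0, -18.0], [2.0, 31.0, -18.0]]
4.5 [ 0.5872 -0.006  -0.0198] [-0.2  0.3 -0.2] 0.7010838982130607 0.0
```

Request:
arm_command(targets=[[[0,0,3],[0,0,0],0.3],[[0,0,6],[0,0,0],0.3],[[0,0,6],[0,0,0],0.4],[[0,0,6],[0,0,0],0.45],[[0,0,6],[0,0,0],0.8],[[0,0,6],[0,0,0],0.8],[[0,0,6],[0,0,0],0.8],[[0,0,6],[0,0,0],0.8]], squeeze=25)

```text
time_s: 5.5
position: [0.5876, -0.006, -0.0253]
tool_rot: [-0.888, 3.013, -0.0]
contact_force: [-1.4, 0.4, 5.2]
gripper_width: 0.48
gripper_force: 28.4
```

Request:
arm_command(targets=[[[0,0,-30],[0,0,0],0.8],[[0,0,-90],[0,0,0],0.8],[[0,0,-150],[0,0,0],0.8],[[0,0,-170],[0,0,0],0.8],[[0,0,-170],[0,0,0],0.8]])

```text
time_s: 6.12
position: [0.5882, -0.0058, 0.1458]
tool_rot: [-0.887, 3.011, -0.001]
contact_force: [-0.1, -0.5, -1.8]
gripper_width: 0.481
gripper_force: 25.6
```

```bash
cat >> h.py <<'E'
n=np.array([-.37193,-.19354,.90786]);A=np.array([.4397,.1544,.028])
ex=np.array([.6122,.0903,.085])-A;ex-=n*(ex@n);ex/=np.linalg.norm(ex);ey=np.cross(n,ex)
O=A+.012*(ex+ey)
prot=R.from_matrix(np.c_[-ex,ey,-n])
def place(x,y,h,off=.0255): return O+x*ex+y*ey+(h-off)*n
E
python3 - <<'E'
from h import *
print(ex,ey,O);print(rel(place(.075,.065,.06),prot))
s,p,r=tool();print(p,s['joint_pos'],s['gripper_width'])
q=cams.read_camera('wrist');save(q,'w2.png')
E
```

```text
[ 0.89539802 -0.33273159  0.295892  ] [0.24480676 0.92294716 0.29704819] [0.45338246 0.16148259 0.03511528]
(array([-51.73419761, 199.50259504,  37.79467682]), array([-0.15190476, -0.41696617,  0.86705009]))
[ 0.58823877 -0.00584373  0.14584905] [-0.17111455  0.4297657   0.12553515  1.7529077  -0.06402232  0.95978154
  2.12374364] 0.4812089473802393
```

View pics/w2.png

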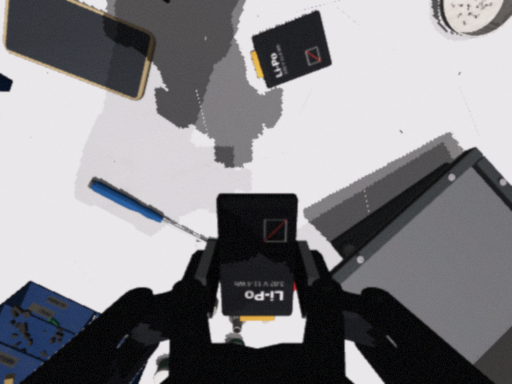

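Request:
arm_command(targets=[[[-7,29,0],[-0.02,-0.06,0.124],0.8],[[-15,57,0],[-0.043,-0.12,0.248],0.8],[[-22,86,0],[-0.065,-0.18,0.37],0.8],[[-30,114,0],[-0.087,-0.24,0.5],0.8],[[-37,143,5],[-0.11,-0.3,0.62],0.8],[[-44,171,15],[-0.13,-0.36,0.744],0.8],[[-52,199,25],[-0.152,-0.417,0.867],0.8],[[-52,199,38],[-0.152,-0.417,0.867],0.8],[[-52,199,38],[-0.152,-0.417,0.867],0.8]])

```text
time_s: 7.3
position: [0.521, 0.1891, 0.1039]
tool_rot: [0.424, 2.746, 0.356]
contact_force: [-0.1, -0.1, 0.1]
gripper_width: 0.484
gripper_force: 25.6
```

```bash
python3 - <<'E'
from h import *
s,p,r=tool();print(s['time_s'],s['gripper_width'],s['joint_pos']);print(rel(place(.075,.065,.06),prot))
B=np.c_[ex,ey,n]
for nm in('scene','wrist','top'):
    q=cams.read_camera(nm);W=world(q)
    for d in spotter.silhouettes(q,'battery_slim')[:2]:
        m=d['mask']&(q['range_z']>0);P=(W[m]-O)@B*1000;print(nm,d['confidence'],d['rect'],m.sum(),np.percentile(P,[3,50,97],0).round(0).tolist())
    if nm=='scene': cv2.imwrite('pics/p1.png',cv2.resize(q['color'][70:230,130:330][...,::-1],None,fx=3.5,fy=3.5))
    if nm=='wrist': save(q,'w3.png')
E
```

```text
7.3 0.4840190039891899 [-0.55637562  0.26590906  0.15303453  2.27474447 -0.36114574  0.19142564
  1.18764878]
(array([-3.33469336,  2.52920908, -2.59931275]), array([-0.00453657, -0.00657198,  0.00074623]))
scene 0.95 [186.8, 129.0, 221.5, 161.9] 346 [[34.0, 41.0, 60.0], [52.0, 59.0, 65.0], [109.0, 80.0, 68.0]]
wrist 0.95 [215.6, 193.1, 298.3, 321.6] 9593 [[37.0, 44.0, 64.0], [69.0, 64.0, 67.0], [110.0, 83.0, 68.0]]
top 0.9 [150.5, 161.0, 178.3, 183.8] 573 [[80.0, 46.0, 63.0], [98.0, 65.0, 67.0], [115.0, 83.0, 70.0]]
```

View pics/p1.png

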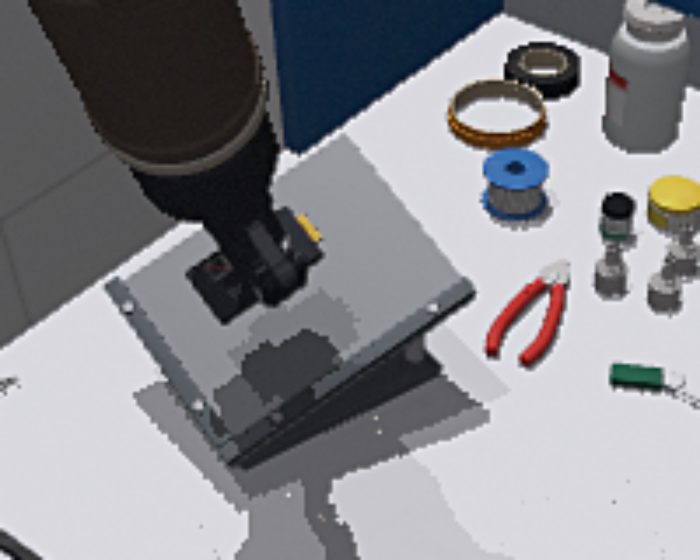

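Request:
arm_command(targets=[[[0,0,20],[0,0,0],0.8],[[0,0,38],[0,0,0],0.8],[[0,0,48],[0,0,0],0.8],[[0,0,52],[0,0,0],0.8],[[0,0,52],[0,0,0],0.8]])

```text
time_s: 8.22
position: [0.5426, 0.1992, 0.059]
tool_rot: [0.426, 2.741, 0.359]
contact_force: [-1.9, -0.0, 0.2]
gripper_width: 0.482
gripper_force: 25.6
```

```bash
python3 - <<'E'
from h import *
s,p,r=tool();print(s['time_s'],s['gripper_width'],s['joint_pos'],s['contact_force']);print(rel(place(.075,.065,.0),prot))
B=np.c_[ex,ey,n]
for nm in('scene','wrist'):
    q=cams.read_camera(nm);W=world(q)
    for d in spotter.silhouettes(q,'battery_slim')[:1]:
        m=d['mask']&(q['range_z']>0);P=(W[m]-O)@B*1000;print(nm,d['confidence'],d['rect'],m.sum(),np.percentile(P,[3,50,97],0).round(0).tolist())
E
```

```text
8.225 0.48235039849686046 [-0.58781624  0.38793773  0.19993415  2.26954827 -1.03348943  0.1179011
  1.85156228] [-1.92038064 -0.02368588  0.15554322]
(array([-0.65039155,  1.25161452,  6.70470963]), array([-0.00169429, -0.00257616, -0.00133973]))
scene 0.54 [192.1, 140.6, 223.8, 170.4] 265 [[37.0, 43.0, 11.0], [54.0, 61.0, 15.0], [112.0, 80.0, 17.0]]
wrist 0.8 [213.2, 190.7, 296.6, 320.1] 9408 [[38.0, 46.0, 13.0], [69.0, 65.0, 16.0], [110.0, 84.0, 17.0]]
```

Request:
arm_command(targets=[[[-5,3,-20],[0,0,0],0.8],[[-20,12,-25],[0,0,0],0.8],[[-36,21,-20],[0,0,0],0.8],[[-36,21,-10],[0,0,0],0.8],[[-36,21,0],[0,0,0],0.8],[[-36,21,0],[0,0,0],0.8]])

```text
time_s: 9.18
position: [0.5795, 0.2066, 0.0757]
tool_rot: [0.426, 2.741, 0.359]
contact_force: [1.2, -0.7, 0.0]
gripper_width: 0.483
gripper_force: 25.6
```

```bash
cat > chk.py <<'E'
from h import *
s,p,r=tool();print(s['time_s'],s['gripper_width'],np.round(s['joint_pos'],3),s['contact_force']);print(rel(place(.11,.085,.0),prot))
B=np.c_[ex,ey,n]
for nm in('top','wrist'):
    q=cams.read_camera(nm);W=world(q)
    for d in spotter.silhouettes(q,'battery_slim')[:1]:
        m=d['mask']&(q['range_z']>0);P=(W[m]-O)@B*1000;print(nm,d['confidence'],d['rect'],m.sum(),np.percentile(P,[2,50,98],0).round(0).tolist())
Pq=(W.reshape(-1,3)-O)@B*1000
k=(q['range_z'].ravel()>0)&(Pq[:,0]>15)&(Pq[:,0]<170)&(Pq[:,1]>10)&(Pq[:,1]<35);print('surface z',np.median(Pq[k,2]),k.sum())
E
python3 chk.py
```

```text
9.175 0.483416982001222 [-0.713  0.414  0.392  2.182 -0.956  0.239  1.778] [ 1.22029992 -0.65463326  0.04442701]
(array([-0.08400858,  0.43053262,  6.67409504]), array([-0.00170347, -0.00330108, -0.00090224]))
top 0.95 [140.8, 129.0, 172.8, 153.4] 455 [[120.0, 64.0, 0.0], [137.0, 87.0, 15.0], [151.0, 105.0, 19.0]]
wrist 0.76 [215.3, 193.7, 296.5, 321.8] 9460 [[73.0, 66.0, 12.0], [105.0, 85.0, 16.0], [147.0, 105.0, 17.0]]
surface z -0.07971510131377384 12351
```

Request:
arm_command(targets=[[[0,0,3],[0,0,0],0.8],[[0,0,5],[0,0,0],0.8],[[0,0,6],[0,0,0],0.8],[[0,0,6],[0,0,0],0.8]])

```text
time_s: 9.88
position: [0.5819, 0.208, 0.0703]
tool_rot: [0.425, 2.741, 0.36]
contact_force: [-0.4, -0.5, -0.2]
gripper_width: 0.481
gripper_force: 25.6
```

```bash
python3 chk.py
```

```text
9.875 0.4811067848518185 [-0.694  0.425  0.367  2.179 -0.976  0.227  1.797] [-0.3947468  -0.53051018 -0.21893419]
(array([0.03912482, 0.17098452, 0.67255741]), array([-0.00143578, -0.00285605, -0.0005831 ]))
top 0.81 [144.0, 131.4, 171.0, 147.0] 375 [[120.0, 66.0, 5.0], [136.0, 87.0, 9.0], [150.0, 104.0, 12.0]]
wrist 0.79 [214.9, 190.9, 297.6, 319.4] 9531 [[73.0, 66.0, 6.0], [105.0, 86.0, 9.0], [147.0, 105.0, 11.0]]
surface z -0.09966780473532831 12783
```

Request:
arm_command(targets=[[[0,0,1],[0,0,0],0.8],[[0,0,1],[0,0,0],0.8]])

```text
time_s: 10.32
position: [0.5823, 0.2082, 0.0699]
tool_rot: [0.425, 2.741, 0.36]
contact_force: [-3.9, -0.8, 6.1]
gripper_width: 0.485
gripper_force: 29.5
```

Request:
arm_command(targets=[[[0,0,-0.5],[0,0,0],0.2],[[0,0,-2],[0,0,0],0],[[0,0,-20],[0,0,0],0],[[0,0,-60],[0,0,0],0],[[0,0,-100],[0,0,0],0],[[0,0,-130],[0,0,0],0],[[0,0,-130],[0,0,0],0]])

```text
time_s: 11.2
position: [0.5345, 0.1841, 0.1895]
tool_rot: [0.423, 2.739, 0.364]
contact_force: [0.3, 1.8, 0.4]
gripper_width: 1.002
gripper_force: 0.0
```

```bash
cat > fin.py <<'E'
from h import *
B=np.c_[ex,ey,n];s,p,r=tool();print(s['time_s'],p,s['contact_force'],s['gripper_width'])
for nm in('scene','top','wrist'):
    q=cams.read_camera(nm);W=world(q)
    for d in spotter.silhouettes(q,'battery_slim')[:1]:
        m=d['mask']&(q['range_z']>0);P=(W[m]-O)@B*1000;print(nm,d['confidence'],d['rect'],m.sum(),np.percentile(P,[2,50,98],0).round(0).tolist(),cv2.minAreaRect(P[:,:2].astype(np.float32)))
    if nm=='scene': a=cv2.resize(q['color'][90:220,140:320],(554,400))
cv2.imwrite('pics/f1.png',a[...,::-1])
E
python3 fin.py
```

```text
11.2 [0.5345454  0.18412944 0.18948063] [0.34095544 1.79469718 0.37536764] 1.0015506616472274
scene 0.62 [189.1, 162.8, 222.3, 196.2] 600 [[0.0, -0.0, 4.0], [36.0, 19.0, 8.0], [76.0, 40.0, 11.0]] ((37.589534759521484, 23.376848220825195), (81.34591674804688, 48.12771987915039), 4.008951187133789)
wrist 0.64 [157.5, 67.7, 211.4, 160.9] 4143 [[3.0, 2.0, 5.0], [38.0, 23.0, 8.0], [78.0, 43.0, 10.0]] ((41.562416076660156, 21.852724075317383), (79.98590850830078, 42.45833206176758), 0.13835006952285767)
```

View pics/f1.png

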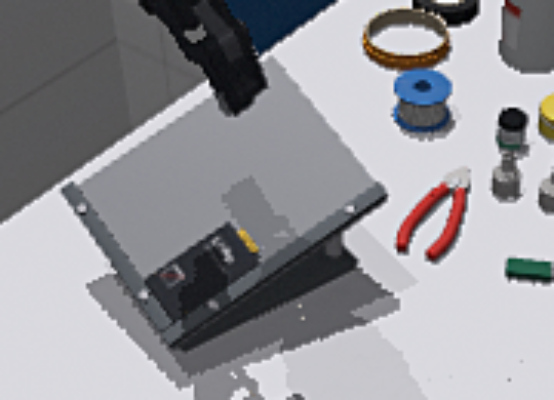

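The battery sits at (205, 270) in the crop, in the low corner against both fences. It lies flat (top 8 mm above the plate), square to within 0.2°, and the robot is clear.

```bash
python3 -c "
from rig import workorder
print(workorder.sign_off())"
```

```text
the job is handed in; nothing more can be done
None
```

The narrower battery was laid flat on the tilted plate, let go, and slid by itself into the low corner, where the cameras show it flat and square against both fences; the wider battery was not touched, and the job was handed in at about 11 s (one joint reading grazed its limit: joint 6 at 0.118 against 0.12, before I moved away from that pose).

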